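# Pack the palette knife and shut the decorating chest

## Robot

A 7-joint arm with a two-finger parallel gripper is mounted at the origin on the work surface. World frame = base frame: x ahead of the robot, y to its left, z up, the work surface at z = 0. Lengths are in m, angles in rad, forces in N, time in s.
With the tool pointing down it reaches from about 0.425 to 0.925 m from the base axis. Payload 6.8 kg.
Tool frame: the origin (TCP) lies between the finger pads; the fingertips stand 17 mm ahead of it and the grasp point (between the pads) lies 2 mm behind it; x points along the fingers, z is the direction in which the jaws open and shut, and the axes are right-handed (so a half turn about x gives the same grasp; the last joint's range is limited). The gripper opens to 85 mm and grips with 20 to 120 N. Pads are 22 mm wide; open, the fingers measure 114 mm over their backs; the gripper's body (76 mm by 85 mm) begins 54 mm behind the grasp point. The pads swing forward as they close: fully open they stand 13 mm farther back than shut.
Start: joints at [-1.251, 0.477, 0.022, 1.555, -0.011, 1.109, -0.083], TCP at [0.28, 0.614, 0.248] pointing down, gripper open.
Joint ranges: [-2.96, 2.96], [-0.34, 2.1], [-1.41, 1.46], [0.24, 2.44], [-1.37, 4.51], [0.17, 1.92], [-2.96, 2.96]. Speed limits (rad/s): [2.39, 2.39, 3.14, 3.14, 3.14, 3.14, 3.14].

## Interface

Orientations are given as a rotation vector (axis times angle).
In Python, from bench import monitor, cams, ticket gives the robot as it stands.
- The arm moves only by the tool apply_moves, never from a script. Its arguments are lists of equal length, an entry for each row: "rotation": the turn, a rotation vector about the tool's x, y, z in degrees, a list of three; "slide": the shift along the tool's x, y, z in m, a list of three; "jaw": the opening, from 0 (shut) to 1 (fully open). A call has 1 to 10 rows; each row is the pose to reach, as a shift and turn from the pose commanded when the call began, along the tool's axes at that moment; what a row does not reach only later rows make up. A row lasts 1/8 s, in which the tool goes at most 62.5 mm and 10.7 degrees, less where a joint would pass 70% of its speed; a pose out of reach is approached as far as the arm can. A call with a gripper value outside its range is refused whole. The fingers move at their own pace and stop on an object; "force" is the grip in N (left out, the last holds). Time passes only in rows, so rows that repeat a pose let the fingers close. It gives the time, the measured TCP pose, the force and the opening at its end, in the units of the state.
- monitor.read_state(): the state, without advancing time (a new reading comes with each control period).
- cams.get_image(name): name is "scene" or "top"; returns a dict with "frame" (480x640x3 uint8, red, green, blue), "intrinsics" (3x3 intrinsics, pixels), "cam_to_world" (4x4, takes a point from camera to world coordinates). Camera axes: x right, y down, z forward; pixel columns grow to the right and rows downward; lengths in m; the calibration is good to about 2 mm. A picture is of the moment at which its call begins. There is no depth.
- ticket.hand_in(): hands the job in, once; it reports no verdict.
The state is a dict: "clock": time; "q": joint angles; "dq": joint speeds; "effort": joint torques, N m; "position": TCP position; "ee_rot": TCP orientation; "contact_force": force on the tool from outside, world axes, zero at the start; "wrist_torque": the same for the moment, N m; "finger_gap": finger opening in m.
Only numpy, scipy, OpenCV 4.12 (cv2) and the standard library are available. Lean on these libraries where they do the work, as an engineer would, in place of code of your own. Each camera call takes 0.05 s, during which the arm holds its last target.

## Task

Lay the palette knife flat in the empty front tray of the open decorating chest and let go of it. Then press the knee of the folding lid stay to break its lock, with the lid still standing open, and lower the lid gently until it is fully shut. Leave the bowl, jar and tin alone.

Things in the scene. Friction and masses are not known exactly. Their poses are not given: they have to be found in the camera images.
- chest: Fixed aluminium chest, 220 (x) x 320 (y) x 130 mm high, walls 6 mm; origin at the centre of its underside; x points from its front wall to its hinged rear wall (which is on the robot's right), z up. Inside, from y = -154 to +110 mm, a white tray insert with its floor 85 mm above the underside; its rear half holds fixed nozzles 34 mm tall. Beyond y = +114 mm an open channel takes the folded stay.
- tray (a point): Centre of the floor of the empty front tray: chest frame x = -53, y = -22, z = 85 mm. The tray is 101 mm (x) by 264 mm (y); the chest's rim stands 45 mm above its floor; a divider 20 mm high parts it from the nozzles behind. Axes as the chest.
- lid_hinge (a point): Mid-length of the lid's hinge axis, on the rear rim of the chest (chest frame x = 110, y = 0, z = 130 mm); the axis runs along the chest's y. The lid is an aluminium plate 222 mm from hinge to free edge, 322 mm wide, 8 mm thick; its outer face lies 8 mm from the hinge axis.
- lid_edge (a point): Mid-point of the free edge of the lid, on its outer face; at the start about 350 mm above the table, the lid standing 80 degrees open and leaning over the tray, towards the chest's front.
- lid (a joint): Lid angle: 0 = standing open as at the start, grows as the lid is lowered, 1.396 = fully shut. The hinge is stiff (friction 0.7 N m): once the stay is broken the lid stays wherever it is left, and pushing it down near the free edge, from its outer face, takes about 5 N. With the stay locked it cannot be lowered.
- stay_knee (a point): Centre of the stay's knee: a dark steel barrel, 20 mm diameter, 30 mm long (along chest y), joining two 107 mm steel bars. The stay is at chest y = 134, sloping 45 degrees from a pivot at x = -65, z = 110 up to the lid; locked, the knee is at x = 5, z = 191 mm. It circles about that pivot: to break it, push square to the stay, 45 degrees down and towards the hinge (chest +x, -z), with 2 to 10 N.
- knee (a joint): Bend of the stay's knee: 0 = locked on its stop, slightly over centre; 0.175 = straight (dead centre, 9 mm of travel); above 0.35 (20 mm) = clearly broken; about 2.8 = folded, lid shut. It stays where it is left.
- knife_grip (a point): Palette knife lying on the table to one side of the chest: point in its black handle near its balance point, 9 mm above what it lies on; x runs along the knife to the blade, z up. Handle 22 mm wide, 18 mm high, from 65 mm behind this point to 40 mm ahead; steel blade 30 mm wide, 4 mm thick, on to 155 mm ahead. 220 mm overall, about 0.12 kg.
- bowl_mid (a point): Small steel bowl, a bystander, 90 mm across, 45 mm high, on the other side from the knife; point on its axis half-way up.
- jar_mid (a point): Clear jar with steel cap, a bystander, 64 mm across, 100 mm high; point on its axis half-way up.
- tin_center (a point): Plain aluminium tin, a bystander, 76 mm across, 75 mm high; its centre.

How it is judged:
On the way, in this order (a step that is already met when the one before it is completed fails the run):
1. the palette knife lies flat in the front tray, released, the stay still locked (x of knife_grip in the frame of chest between -0.1 and -0.01 m and z of knife_grip in the frame of chest between 0.085 and 0.104 m and angle between the x axis of knife_grip and the y axis of chest, either way round below 0.4 rad and contact force between the fingers and palette_knife below 0.05 N and value of joint knee below 0.175 rad), for 0.2 s.
2. the knee of the stay is broken while the lid still stands open (value of joint knee above 0.35 rad and value of joint lid below 0.6 rad), for 0.1 s.
At the end, for the whole second after the job is handed in: The lid is shut (joint above 1.366, within 7 mm at its free edge) and the palette knife lies at rest and flat inside the front tray (its grip point 85 to 104 mm above the chest's underside, 10 to 100 mm ahead of its centre line, the knife along the tray within 0.4 rad) (value of joint lid above 1.366 rad and x of knife_grip in the frame of chest between -0.1 and -0.01 m and z of knife_grip in the frame of chest between 0.085 and 0.104 m and angle between the x axis of knife_grip and the y axis of chest, either way round below 0.4 rad and linear speed of palette_knife below 0.02 m/s); the robot touches nothing.
It fails at once if the lid is slammed (faster than 2.5 rad/s) (velocity of joint lid above 2.5 rad/s).
It fails at once if the knife is dropped or thrown (faster than 0.9 m/s out of the fingers) (linear speed of palette_knife above 0.9 m/s and contact force between the fingers and palette_knife below 0.05 N).
It fails at once if the bowl, jar or tin is moved more than 30 mm (distance of any of bowl_mid, jar_mid, tin_center from where it was at the start of the episode above 0.03 m).
It also fails if it takes over 72 s, if anything falls off the work surface, if the arm or the gripper's body presses on something with over 40 N, if the wrist force passes 120 N, or if a joint passes its speed limit or range.

## Working session

There is one attempt and no reset: what is moved stays moved. The work goes in short steps, Python scripts to look and compute and a tool call to move; the robot and the scene stay as the last step left them, time stands still between calls to the robot, and variables do not carry over. Pictures are saved under pics/ and viewed, and the job is handed in when it is done.

Besides the shell and the picture viewer there is one more tool, called after "Request:" in YAML: its name, and indented under it one key for each argument. apply_moves: Moves the arm, as the interface text tells. Its arguments: {"type":"object","properties":{"rotation":{"type":"array","items":{"type":"array","items":{"type":"number"}}},"slide":{"type":"array","items":{"type":"array","items":{"type":"number"}}},"jaw":{"type":"array","items":{"type":"number"}},"force":{"type":"number"}},"required":["rotation","slide","jaw"]}

```bash
mkdir -p pics; ls; python3 - <<'E'
from bench import monitor, cams
import cv2,numpy as np
np.set_printoptions(precision=4,suppress=True)
print(monitor.read_state())
for n in ("scene","top"):
    d=cams.get_image(n); cv2.imwrite(f"pics/{n}0.png",d["frame"][:,:,::-1]); print(n,d["intrinsics"],d["cam_to_world"])
    np.savez(f"{n}0.npz",**d)
E
```

```text
pics
{'clock': 0.0, 'q': array([-1.2511,  0.4778,  0.0223,  1.5565, -0.0116,  1.1093, -0.0831]), 'dq': array([-0.0003,  0.0016, -0.0003,  0.0011,  0.001 ,  0.0008,  0.0008]), 'effort': array([ -0.0007, -59.6461,   1.6079, -28.1197,   0.0126,   0.0095,
         0.    ]), 'position': array([0.2798, 0.6137, 0.2473]), 'ee_rot': array([-0.8896,  1.3832,  0.8879]), 'contact_force': array([-0.3691, -0.5341, -0.1535]), 'wrist_torque': array([-0.0041,  0.0255,  0.0137]), 'finger_gap': 0.08552481516305195}
scene [[500.536    0.     317.3334]
 [  0.     500.536  246.0433]
 [  0.       0.       1.    ]] [[-0.5213  0.6753 -0.5217  1.0306]
 [ 0.8534  0.4128 -0.3183  0.3118]
 [ 0.0004 -0.6111 -0.7915  0.976 ]
 [ 0.      0.      0.      1.    ]]
top [[602.5189   0.     324.5283]
 [  0.     602.5189 244.9472]
 [  0.       0.       1.    ]] [[ 0.013  -0.9774  0.2111  0.2843]
 [-0.9999 -0.0129  0.0016 -0.0098]
 [ 0.0011 -0.2112 -0.9775  1.4174]
 [ 0.      0.      0.      1.    ]]
```

View pics/scene0.png

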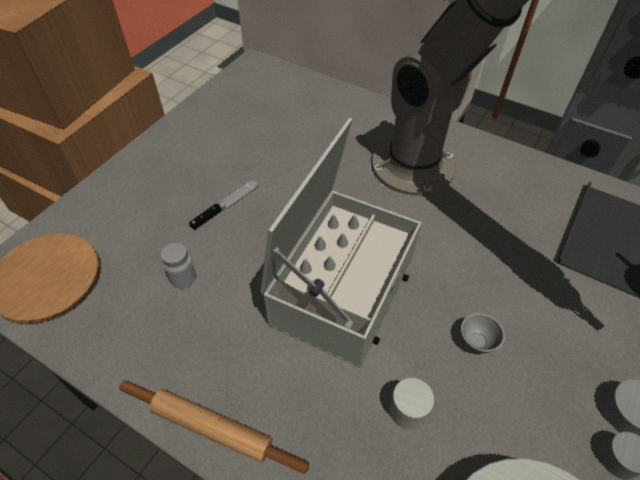

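View pics/top0.png

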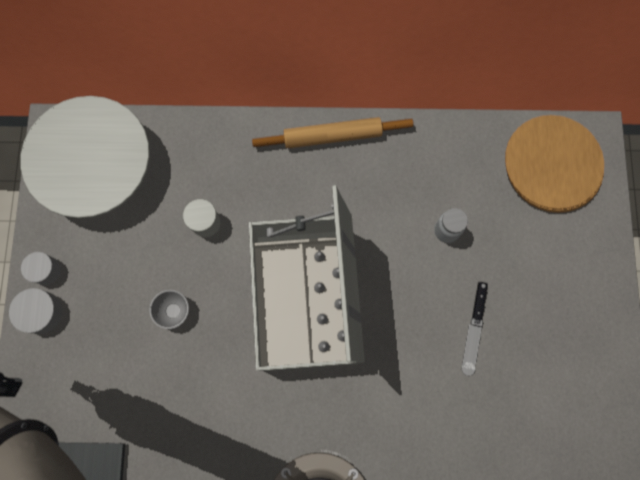

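The top view shows the chest at about (305, 295) with its hinge side to the right, the knife at about (476, 325), the jar at (452, 225), the bowl at (170, 310) and the tin at (200, 217). I'll zoom in for accurate corner positions.

```bash
python3 - <<'E'
import cv2,numpy as np
a=cv2.imread("pics/top0.png"); 
cv2.imwrite("pics/z1.png",cv2.resize(a[180:380,235:405],None,fx=3.0,fy=3.0,interpolation=cv2.INTER_CUBIC))
cv2.imwrite("pics/z2.png",cv2.resize(a[270:390,430:510],None,fx=5,fy=5,interpolation=cv2.INTER_CUBIC))
b=cv2.imread("pics/scene0.png")
cv2.imwrite("pics/z3.png",cv2.resize(b[110:370,180:430],None,fx=2.3,fy=2.3,interpolation=cv2.INTER_CUBIC))
E
```

```text
(no output)
```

View pics/z1.png

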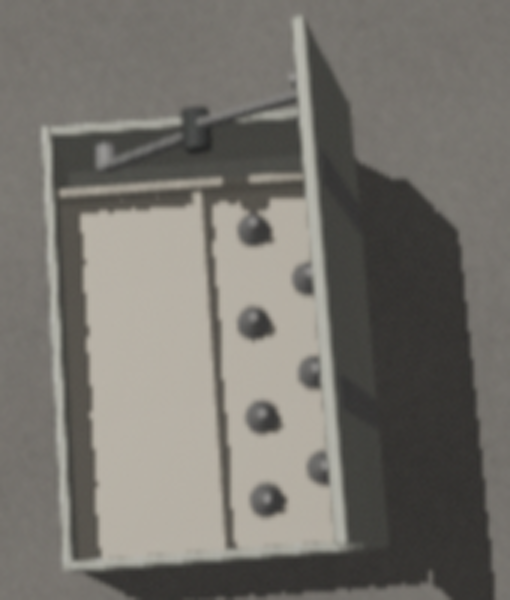

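View pics/z2.png

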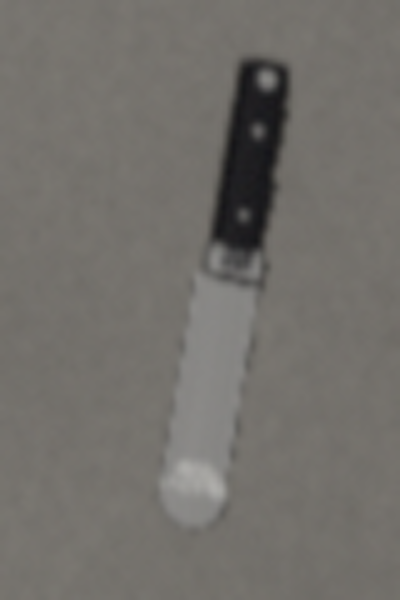

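View pics/z3.png

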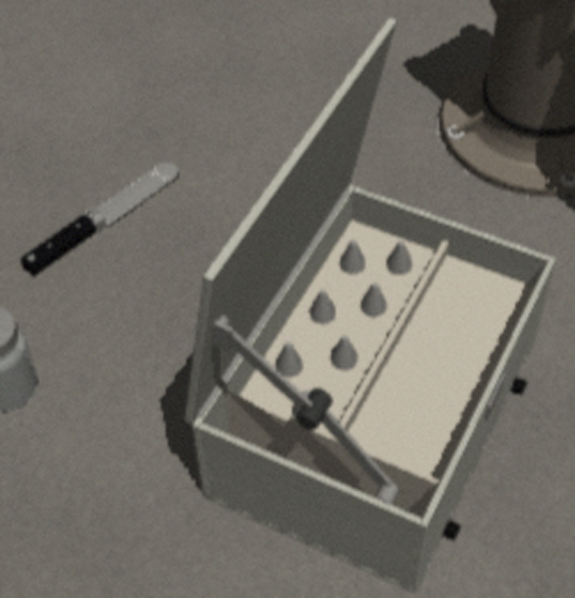

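```bash
cat > h.py <<'E'
import numpy as np, cv2
from scipy.optimize import least_squares
from scipy.spatial.transform import Rotation as R
np.set_printoptions(precision=4,suppress=True)
C={n:{k:v for k,v in np.load(f"{n}0.npz").items()} for n in("scene","top")}
def proj(n,P):
    M=np.linalg.inv(C[n]["cam_to_world"]); p=M[:3,:3]@np.asarray(P).T+M[:3,3:4]; p=C[n]["intrinsics"]@p; return (p[:2]/p[2]).T
def ray(n,px,z):
    T=C[n]["cam_to_world"]; d=T[:3,:3]@np.linalg.inv(C[n]["intrinsics"])@np.array([px[0],px[1],1.]); o=T[:3,3]; return o+d*(z-o[2])/d[2]
E
python3 - <<'E'
from h import *
obs=[("top",(-.11,.16,.13),(249.3,222.3)),("top",(-.11,-.16,.13),(256.7,369.7)),
("scene",(-.11,-.16,.13),(420.4,223.5)),("scene",(-.11,.16,.13),(364.8,336.5)),("scene",(.11,.16,.13),(266.1,294.8)),("scene",(.11,-.16,.13),(333.5,191.3)),("scene",(-.11,.16,0),(360.9,365.7)),
("top",(.005,.134,.191),(300,222.7)),("scene",(.005,.134,.191),(317.4,286.5))]
def W(p,P): return R.from_euler('z',p[2]).apply(P)+[p[0],p[1],0]
f=lambda p:np.concatenate([ (proj(n,[W(p,P)])[0]-px) for n,P,px in obs])
s=least_squares(f,[.5,0,-1.57],loss='soft_l1'); print(s.x,np.degrees(s.x[2]));print(f(s.x).reshape(-1,2))
np.save("chest.npy",s.x)
for nm,P in dict(tray=(-.053,-.022,.085),knee=(.005,.134,.191),hinge=(.11,0,.13),lidtop=(.11-.222*np.cos(np.radians(80))+.008*np.sin(np.radians(80)),0,.13+.222*np.sin(np.radians(80))+.008*np.cos(np.radians(80)))).items(): print(nm,W(s.x,np.array(P)))
for n,b,t in(("top",(483.2,282.4),(468.4,375.4)),("scene",(192.2,225.2),(257.4,183))):
    b=ray(n,b,.009);t=ray(n,t,.009); u=(t-b)/np.linalg.norm(t-b); print(n,b,t,np.linalg.norm(t-b),"grip",b+.065*u,np.degrees(np.arctan2(u[1],u[0])))
print("jar cap",ray("top",(453,221),.1),"bowl",ray("top",(170,308),.045),"tin",ray("top",(200,215),.075))
from bench import monitor
s=monitor.read_state(); print(R.from_rotvec(s["ee_rot"]).as_matrix())
E
```

```text
[ 0.4619  0.0372 -1.4791] -84.74353780076304
[[-1.1951  0.031 ]
 [-0.6407  0.4885]
 [ 0.966  -2.5157]
 [ 0.6477  1.2853]
 [-2.7835 -1.0969]
 [-1.7828 -1.8832]
 [-0.2397  1.2657]
 [-0.0783  0.2364]
 [-0.9874  0.1515]]
tray [0.4351 0.088  0.085 ]
knee [0.5958 0.0445 0.191 ]
hinge [ 0.472  -0.0723  0.13  ]
lidtop [ 0.4691 -0.0418  0.35  ]
top [ 0.503  -0.3831  0.009 ] [ 0.2879 -0.3402  0.009 ] 0.21938369127438628 grip [ 0.4393 -0.3704  0.009 ] 168.70251631778876
scene [ 0.5012 -0.3809  0.009 ] [ 0.294  -0.3276  0.009 ] 0.2139143075747768 grip [ 0.4382 -0.3647  0.009 ] 165.56443537980417
jar cap [ 0.628  -0.2968  0.1   ] bowl [0.4291 0.3426 0.045 ] tin [0.641  0.2802 0.075 ]
[[-0.0005 -0.9099  0.4148]
 [-0.0015  0.4148  0.9099]
 [-1.     -0.0002 -0.0016]]
```

```bash
cat >> h.py <<'E'
def Wc(P):
    p=np.load("chest.npy"); return R.from_euler('z',p[2]).apply(np.array(P,float))+[p[0],p[1],0]
def down(jawdeg,tilt=0,axis=None):
    j=np.radians(jawdeg); z=np.array([np.cos(j),np.sin(j),0]); x=np.array([0,0,-1.]); M=np.c_[x,np.cross(z,x),z]; r=R.from_matrix(M)
    if tilt: r=R.from_rotvec(np.radians(tilt)*np.asarray(axis))*r
    return r
def plan(wps,cur=None):
    """wps: list of (pos, Rotation). prints tool-frame slide/rot per waypoint"""
    from bench import monitor
    s=monitor.read_state(); r0=R.from_rotvec(s["ee_rot"]); p0=s["position"]
    print("t",round(s["clock"],2),"at",p0,"gap",s["finger_gap"],"F",s["contact_force"],"q",s["q"])
    print("rot:",[np.round(np.degrees((r0.inv()*r).as_rotvec()),1).tolist() for p,r in wps])
    print("sl:",[np.round(r0.inv().apply(np.array(p)-p0),3).tolist() for p,r in wps])
E
python3 - <<'E'
from h import *
a=[down(j) for j in (65.5,68,71,74,77.5)]
plan([((.35,.56,.35),a[0]),((.42,.5,.43),a[0]),((.50,.4,.46),a[1]),((.55,.3,.46),a[1]),((.59,.18,.46),a[2]),((.61,.06,.46),a[2]),((.60,-.07,.46),a[3]),((.56,-.19,.44),a[3]),((.5,-.3,.38),a[4]),((.439,-.367,.25),a[4])])
E
```

```text
t 0.1 at [0.2798 0.6137 0.2474] gap 0.08545262882657477 F [ 0.7781 -0.2545 -0.3906] q [-1.2512  0.4777  0.0223  1.5564 -0.0115  1.1093 -0.0831]
rot: [[-0.0, -0.1, 0.0], [-0.0, -0.1, 0.0], [-2.5, -0.1, 0.0], [-2.5, -0.1, 0.0], [-5.5, -0.1, 0.0], [-5.5, -0.1, 0.0], [-8.5, -0.1, 0.0], [-8.5, -0.1, 0.0], [-12.0, -0.1, -0.0], [-12.0, -0.1, -0.0]]
sl: [[-0.103, -0.086, -0.02], [-0.182, -0.175, -0.046], [-0.212, -0.289, -0.103], [-0.212, -0.376, -0.174], [-0.212, -0.462, -0.266], [-0.212, -0.53, -0.367], [-0.212, -0.575, -0.49], [-0.191, -0.588, -0.615], [-0.131, -0.579, -0.74], [-0.001, -0.552, -0.826]]
```

Request:
apply_moves:
  rotation:
    - [0,0,0]
    - [0,0,0]
    - [0,0,0]
    - [0,0,0]
    - [-2.5,0,0]
    - [-2.5,0,0]
    - [-2.5,0,0]
    - [-2.5,0,0]
    - [-5.5,0,0]
    - [-5.5,0,0]
  slide:
    - [-0.055,-0.043,-0.01]
    - [-0.103,-0.086,-0.02]
    - [-0.145,-0.13,-0.033]
    - [-0.182,-0.175,-0.046]
    - [-0.2,-0.23,-0.075]
    - [-0.212,-0.289,-0.103]
    - [-0.212,-0.332,-0.138]
    - [-0.212,-0.376,-0.174]
    - [-0.212,-0.42,-0.22]
    - [-0.212,-0.462,-0.266]
  jaw: [1,1,1,1,1,1,1,1,1,1]

```text
clock: 1.35
position: [0.5901, 0.1793, 0.4598]
ee_rot: [-0.962, 1.349, 0.962]
contact_force: [-0.3, -0.4, -0.3]
finger_gap: 0.085
```

```bash
python3 - <<'E'
from h import *
a=[down(j) for j in (65.5,68,71,74,77.5)]
plan([((.59,.18,.46),a[2]),((.61,.06,.46),a[2]),((.60,-.07,.46),a[3]),((.56,-.19,.44),a[3]),((.5,-.3,.38),a[4]),((.439,-.367,.25),a[4])])
E
```

```text
t 1.35 at [0.5901 0.1793 0.4598] gap 0.08495822159242879 F [-0.2569 -0.4138 -0.3465] q [-0.5758  0.2657  0.2375  1.4014 -0.062   1.4826  0.8987]
rot: [[0.0, -0.0, -0.0], [0.0, -0.0, -0.0], [-3.0, -0.0, -0.0], [-3.0, -0.0, -0.0], [-6.5, -0.0, -0.0], [-6.5, -0.0, -0.0]]
sl: [[-0.0, 0.0, 0.001], [-0.0, -0.058, -0.106], [-0.0, -0.09, -0.233], [0.02, -0.092, -0.359], [0.08, -0.071, -0.483], [0.21, -0.035, -0.566]]
```

Request:
apply_moves:
  rotation:
    - [0,0,0]
    - [0,0,0]
    - [-1.5,0,0]
    - [-3,0,0]
    - [-3,0,0]
    - [-3,0,0]
    - [-5,0,0]
    - [-6.5,0,0]
    - [-6.5,0,0]
    - [-6.5,0,0]
  slide:
    - [0,-0.029,-0.053]
    - [0,-0.058,-0.106]
    - [0,-0.076,-0.167]
    - [0,-0.09,-0.22]
    - [0.005,-0.092,-0.28]
    - [0.02,-0.092,-0.335]
    - [0.04,-0.085,-0.39]
    - [0.065,-0.077,-0.44]
    - [0.08,-0.071,-0.483]
    - [0.12,-0.06,-0.52]
  jaw: [1,1,1,1,1,1,1,1,1,1]

```text
clock: 2.6
position: [0.4768, -0.332, 0.3408]
ee_rot: [-1.049, 1.304, 1.043]
contact_force: [0.2, -0.0, -0.1]
finger_gap: 0.0854
```

```bash
python3 - <<'E'
from h import *
a=down(77.5)
plan([((.4388,-.368,.20),a),((.4388,-.368,.12),a),((.4388,-.368,.02),a)])
from bench import cams
d=cams.get_image("top");cv2.imwrite("pics/top1.png",d["frame"][:,:,::-1]);
d=cams.get_image("scene");cv2.imwrite("pics/scene1.png",d["frame"][:,:,::-1]);
E
```

```text
t 2.6 at [ 0.4768 -0.332   0.3408] gap 0.08544812975377288 F [ 0.2083 -0.043  -0.1303] q [ 0.1117  0.2577  0.4831  1.6983 -0.1269  1.2132  1.9767]
rot: [[-0.1, -0.1, 0.2], [-0.1, -0.1, 0.2], [-0.1, -0.1, 0.2]]
sl: [[0.141, 0.03, -0.043], [0.221, 0.03, -0.043], [0.321, 0.03, -0.043]]
```

View pics/scene1.png

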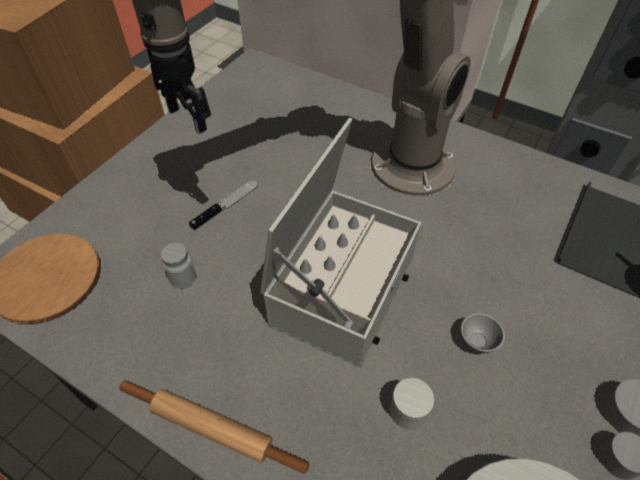

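The gripper is high, at about (195, 110), above and behind the knife at (222, 205). The scene hasn't been disturbed, so I'll descend.

Request:
apply_moves:
  rotation:
    - [0,0,0]
    - [0,0,0]
    - [0,0,0]
    - [0,0,0]
    - [0,0,0]
    - [0,0,0]
    - [0,0,0]
  slide:
    - [0.05,0.01,-0.015]
    - [0.1,0.02,-0.03]
    - [0.14,0.03,-0.043]
    - [0.19,0.03,-0.043]
    - [0.23,0.03,-0.043]
    - [0.25,0.03,-0.043]
    - [0.25,0.03,-0.043]
  jaw: [1,1,1,1,1,1,1]

```text
clock: 3.58
position: [0.4381, -0.364, 0.0889]
ee_rot: [-1.045, 1.305, 1.05]
contact_force: [0.4, 0.1, 0.2]
finger_gap: 0.0855
```

```bash
python3 - <<'E'
from h import *
a=down(77)
plan([((.4388,-.368,.02),a)])
from bench import cams
ims=[]
for n,(x,y) in (("top",(400,230)),("scene",(130,120))):
    d=cams.get_image(n);f=np.ascontiguousarray(d["frame"][:,:,::-1]); ims.append(cv2.resize(f[y:y+160,x:x+130],None,fx=3,fy=3,interpolation=cv2.INTER_CUBIC))
cv2.imwrite("pics/c2.png",np.hstack(ims))
E
```

```text
t 3.58 at [ 0.4381 -0.364   0.0889] gap 0.08548719627740482 F [0.4424 0.0701 0.1762] q [ 0.2825  0.5378  0.3939  1.9561 -0.3069  0.7091  2.2154]
rot: [[0.5, 0.1, -0.2]]
sl: [[0.069, -0.002, -0.004]]
```

View pics/c2.png

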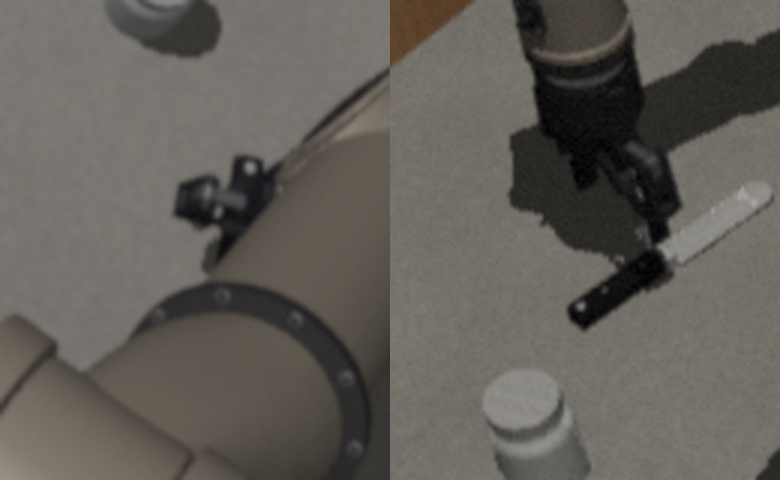

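The knife handle lies between the open fingers (right crop). I'll descend and grip.

Request:
apply_moves:
  rotation:
    - [0,0,0]
    - [0,0,0]
    - [0,0,0]
    - [0,0,0]
    - [0,0,0]
    - [0,0,0]
    - [0,0,0]
    - [0,0,0]
    - [0,0,0]
  slide:
    - [0.03,-0.002,-0.003]
    - [0.055,-0.002,-0.003]
    - [0.068,-0.002,-0.003]
    - [0.068,-0.002,-0.003]
    - [0.068,-0.002,-0.003]
    - [0.068,-0.002,-0.003]
    - [0.068,-0.002,-0.003]
    - [0.068,-0.002,-0.003]
    - [0.068,-0.002,-0.003]
  jaw: [1,1,1,0,0,0,0,0,0]
  force: 60

```text
clock: 4.8
position: [0.4404, -0.3689, 0.0233]
ee_rot: [-1.048, 1.304, 1.046]
contact_force: [-1.1, 1.0, 5.6]
finger_gap: 0.0206
```

```bash
python3 - <<'E'
from h import *
T=Wc((-.053,.023,.094)); print(T)
a=[down(j) for j in (77.4,80,84,90,95.3)]
plan([((.44,-.368,.2),a[0]),((.44,-.36,.4),a[0]),((.47,-.28,.47),a[1]),((.51,-.16,.47),a[1]),((.52,-.04,.47),a[2]),((.51,.04,.47),a[3]),((*T[:2],.47),a[4])])
E
```

```text
[0.4799 0.0921 0.094 ]
t 4.8 at [ 0.4404 -0.3689  0.0233] gap 0.020558669241118648 F [-1.1213  0.9663  5.577 ] q [ 0.3347  0.6445  0.335   1.9668 -0.3653  0.5871  2.2667]
rot: [[0.1, -0.0, 0.1], [0.1, -0.0, 0.1], [-2.5, -0.0, 0.1], [-2.5, -0.0, 0.1], [-6.5, -0.0, 0.1], [-12.5, -0.0, 0.1], [-17.8, -0.0, 0.1]]
sl: [[-0.177, 0.0, 0.001], [-0.377, 0.002, 0.009], [-0.447, -0.01, 0.093], [-0.447, -0.023, 0.219], [-0.447, -0.007, 0.338], [-0.447, 0.02, 0.414], [-0.447, 0.061, 0.459]]
```

Request:
apply_moves:
  rotation:
    - [0,0,0]
    - [0,0,0]
    - [0,0,0]
    - [0,0,0]
    - [0,0,0]
    - [0,0,0]
    - [0,0,0]
    - [0,0,0]
    - [0,0,0]
    - [-2.5,0,0]
  slide:
    - [-0.01,0,0]
    - [-0.04,0,0]
    - [-0.08,0,0]
    - [-0.13,0,0.001]
    - [-0.18,0,0.003]
    - [-0.23,0,0.005]
    - [-0.28,0.001,0.007]
    - [-0.33,0.002,0.009]
    - [-0.38,0,0.025]
    - [-0.42,-0.005,0.06]
  jaw: [0,0,0,0,0,0,0,0,0,0]

```text
clock: 6.05
position: [0.4562, -0.3123, 0.445]
ee_rot: [-1.079, 1.288, 1.075]
contact_force: [0.8, 0.8, -2.1]
finger_gap: 0.0202
```

```bash
python3 - <<'E'
from h import *
T=Wc((-.053,.023,.094)); print(T)
a=[down(j) for j in (77.4,80,84,90,95.3)]
plan([((.47,-.28,.47),a[1]),((.51,-.16,.47),a[1]),((.52,-.04,.47),a[2]),((.51,.04,.47),a[3]),((*T[:2],.47),a[4])])
from bench import cams
ims=[]
for n in ("top","scene"):
    d=cams.get_image(n);f=np.ascontiguousarray(d["frame"][:,:,::-1]); ims.append(cv2.resize(f,(400,300)))
cv2.imwrite("pics/c3.png",np.hstack(ims))
E
```

```text
[0.4799 0.0921 0.094 ]
t 6.05 at [ 0.4562 -0.3123  0.445 ] gap 0.020183967264315015 F [ 0.7897  0.8124 -2.0703] q [ 0.0585  0.1472  0.4996  1.5909 -0.0708  1.4196  1.9567]
rot: [[-0.2, -0.1, 0.1], [-0.2, -0.1, 0.1], [-4.2, -0.1, 0.1], [-10.2, -0.1, 0.1], [-15.5, -0.1, 0.1]]
sl: [[-0.025, -0.008, 0.034], [-0.025, -0.026, 0.159], [-0.025, -0.015, 0.279], [-0.025, 0.009, 0.356], [-0.026, 0.048, 0.402]]
```

View pics/c3.png

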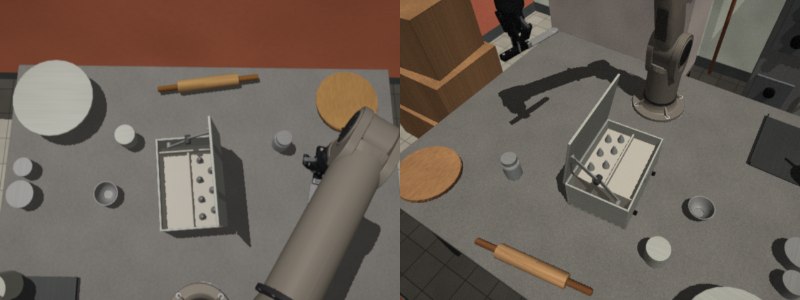

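The knife is held (right half, about (530, 45)). I'll carry it over the lid at z of about 0.47.

Request:
apply_moves:
  rotation:
    - [0,0,0]
    - [0,0,0]
    - [0,0,0]
    - [-2,0,0]
    - [-4,0,0]
    - [-7,0,0]
    - [-10,0,0]
    - [-13,0,0]
    - [-15.5,0,0]
    - [-15.5,0,0]
  slide:
    - [-0.025,-0.008,0.034]
    - [-0.025,-0.014,0.08]
    - [-0.025,-0.02,0.12]
    - [-0.025,-0.026,0.16]
    - [-0.025,-0.022,0.21]
    - [-0.025,-0.018,0.26]
    - [-0.025,-0.006,0.31]
    - [-0.025,0.009,0.356]
    - [-0.025,0.028,0.38]
    - [-0.025,0.048,0.402]
  jaw: [0,0,0,0,0,0,0,0,0,0]

```text
clock: 7.4
position: [0.4792, 0.0928, 0.4668]
ee_rot: [-1.279, 1.164, 1.279]
contact_force: [-0.7, 0.8, -1.7]
finger_gap: 0.0203
```

```bash
python3 - <<'E'
from h import *
T=Wc((-.053,.023,.094)); print(T)
a=down(95.3)
plan([((*T[:2],.3),a),((*T[:2],.15),a),((*T[:2],.108),a)])
from bench import cams
ims=[]
for n in ("top","scene"):
    d=cams.get_image(n);f=np.ascontiguousarray(d["frame"][:,:,::-1]); ims.append(cv2.resize(f,(400,300)))
cv2.imwrite("pics/c4.png",np.hstack(ims))
E
```

```text
[0.4799 0.0921 0.094 ]
t 7.4 at [0.4792 0.0928 0.4668] gap 0.02026908836776515 F [-0.6839  0.8324 -1.6861] q [-0.4411  0.0208  0.1246  1.6604 -0.0019  1.4617  1.3499]
rot: [[0.2, -0.1, -0.1], [0.2, -0.1, -0.1], [0.2, -0.1, -0.1]]
sl: [[0.167, -0.001, -0.001], [0.317, -0.001, -0.001], [0.359, -0.001, -0.0]]
```

View pics/c4.png

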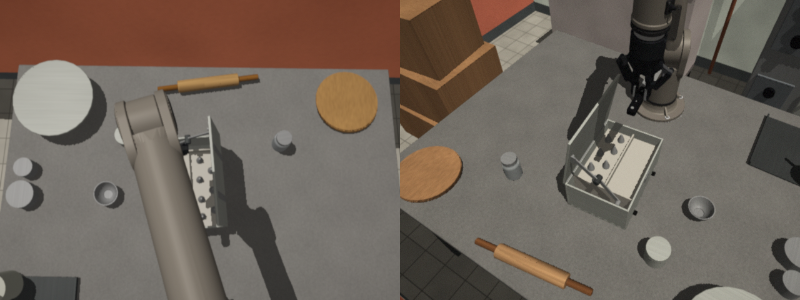

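The gripper is over the tray and clear of the lid. I'll lower it in stages.

Request:
apply_moves:
  rotation:
    - [0,0,0]
    - [0,0,0]
    - [0,0,0]
    - [0,0,0]
    - [0,0,0]
    - [0,0,0]
    - [0,0,0]
  slide:
    - [0.05,0,0]
    - [0.1,0,0]
    - [0.15,0,0]
    - [0.2,0,0]
    - [0.24,0,0]
    - [0.26,0,0]
    - [0.26,0,0]
  jaw: [0,0,0,0,0,0,0]

```text
clock: 8.38
position: [0.4791, 0.0912, 0.206]
ee_rot: [-1.278, 1.167, 1.28]
contact_force: [-0.9, -0.8, -1.3]
finger_gap: 0.0199
```

```bash
python3 - <<'E'
from h import *
T=Wc((-.053,.023,.094)); print(T)
a=down(95.3)
plan([((*T[:2],.3),a),((*T[:2],.15),a),((*T[:2],.108),a)])
from bench import cams
ims=[]
for n,(x,y) in (("top",(200,130)),("scene",(230,80))):
    d=cams.get_image(n);f=np.ascontiguousarray(d["frame"][:,:,::-1]); ims.append(cv2.resize(f[y:y+270,x:x+200],None,fx=2,fy=2,interpolation=cv2.INTER_CUBIC))
cv2.imwrite("pics/c5.png",np.hstack(ims))
E
```

```text
[0.4799 0.0921 0.094 ]
t 8.38 at [0.4791 0.0912 0.206 ] gap 0.019869595658504192 F [-0.8697 -0.8441 -1.2881] q [-0.4187  0.2203  0.1174  2.0417 -0.0319  0.8851  1.381 ]
rot: [[0.1, -0.1, -0.2], [0.1, -0.1, -0.2], [0.1, -0.1, -0.2]]
sl: [[-0.094, -0.001, 0.001], [0.056, -0.001, 0.001], [0.098, -0.001, 0.001]]
```

View pics/c5.png

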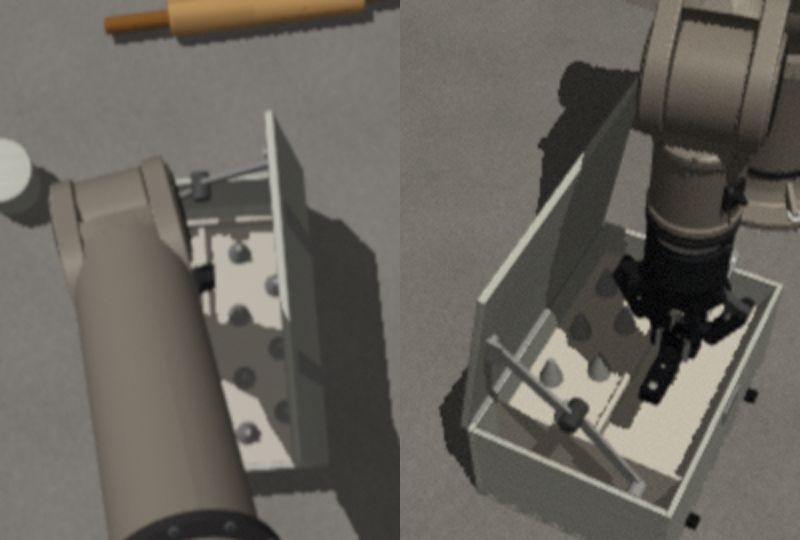

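The knife is above the tray, with its handle at about (655, 375) in the right half, and the wrist and forearm clear the lid. I'll lower it the rest of the way.

Request:
apply_moves:
  rotation:
    - [0,0,0]
    - [0,0,0]
    - [0,0,0]
    - [0,0,0]
    - [0,0,0]
    - [0,0,0]
    - [0,0,0]
  slide:
    - [0.03,0,0.001]
    - [0.055,0,0.001]
    - [0.075,0,0.001]
    - [0.088,0,0.001]
    - [0.094,0,0.001]
    - [0.098,0,0.001]
    - [0.098,0,0.001]
  jaw: [0,0,0,0,0,0,0]

```text
clock: 9.35
position: [0.4804, 0.0941, 0.1096]
ee_rot: [-1.279, 1.162, 1.279]
contact_force: [0.9, 0.7, -1.9]
finger_gap: 0.0202
```

```bash
python3 - <<'E'
from h import *
plan([])
from bench import cams
ims=[]
for n,(x,y) in (("top",(200,130)),("scene",(230,80))):
    d=cams.get_image(n);f=np.ascontiguousarray(d["frame"][:,:,::-1]); ims.append(cv2.resize(f[y:y+270,x:x+200],None,fx=2,fy=2,interpolation=cv2.INTER_CUBIC))
cv2.imwrite("pics/c6.png",np.hstack(ims))
E
```

```text
t 9.35 at [0.4804 0.0941 0.1096] gap 0.020247742286767338 F [ 0.9332  0.6766 -1.9236] q [-0.4039  0.3691  0.0996  2.1171 -0.0588  0.6574  1.4022]
rot: []
sl: []
```

View pics/c6.png

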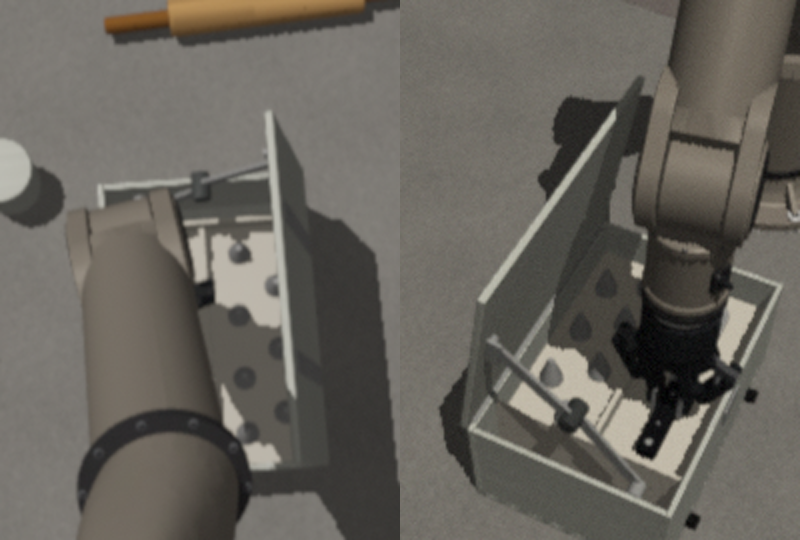

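Request:
apply_moves:
  rotation:
    - [0,0,0]
    - [0,0,0]
    - [0,0,0]
  slide:
    - [0.001,0,0]
    - [0.002,0,0]
    - [0.002,0,0]
  jaw: [0,0,0]

```text
clock: 9.82
position: [0.4804, 0.0941, 0.1083]
ee_rot: [-1.279, 1.162, 1.279]
contact_force: [-3.5, -0.4, 8.6]
finger_gap: 0.0204
```

Contact: the vertical force is now +8.6 N. Releasing with a partial opening.

Request:
apply_moves:
  rotation:
    - [0,0,0]
    - [0,0,0]
    - [0,0,0]
    - [0,0,0]
    - [0,0,0]
  slide:
    - [0,0,0]
    - [0,0,0]
    - [0,0,0]
    - [0,0,0]
    - [0,0,0]
  jaw: [0.3,0.4,0.45,0.45,0.45]

```text
clock: 10.45
position: [0.4802, 0.0941, 0.1073]
ee_rot: [-1.279, 1.162, 1.279]
contact_force: [0.5, 0.1, -0.1]
finger_gap: 0.0386
```

Request:
apply_moves:
  rotation:
    - [0,0,0]
    - [0,0,0]
    - [0,0,0]
    - [0,0,0]
    - [0,0,0]
    - [0,0,0]
  slide:
    - [-0.02,0,0]
    - [-0.06,0,0]
    - [-0.11,0,0]
    - [-0.16,0,0]
    - [-0.22,0,0]
    - [-0.28,0,0]
  jaw: [0.45,0.45,0.45,0.45,0.45,0.45]

```text
clock: 11.2
position: [0.4797, 0.0939, 0.3892]
ee_rot: [-1.279, 1.162, 1.279]
contact_force: [1.3, 0.2, -0.7]
finger_gap: 0.0384
```

```bash
python3 - <<'E'
from h import *
plan([])
from bench import cams
ims=[]
for n,(x,y) in (("top",(200,130)),("scene",(230,80))):
    d=cams.get_image(n);f=np.ascontiguousarray(d["frame"][:,:,::-1]); ims.append(cv2.resize(f[y:y+270,x:x+200],None,fx=2,fy=2,interpolation=cv2.INTER_CUBIC))
cv2.imwrite("pics/c7.png",np.hstack(ims))
E
```

```text
t 11.2 at [0.4797 0.0939 0.3892] gap 0.038419420686734006 F [ 1.3004  0.1634 -0.7452] q [-0.4439  0.0498  0.1291  1.7984 -0.0067  1.2939  1.3534]
rot: []
sl: []
```

View pics/c7.png

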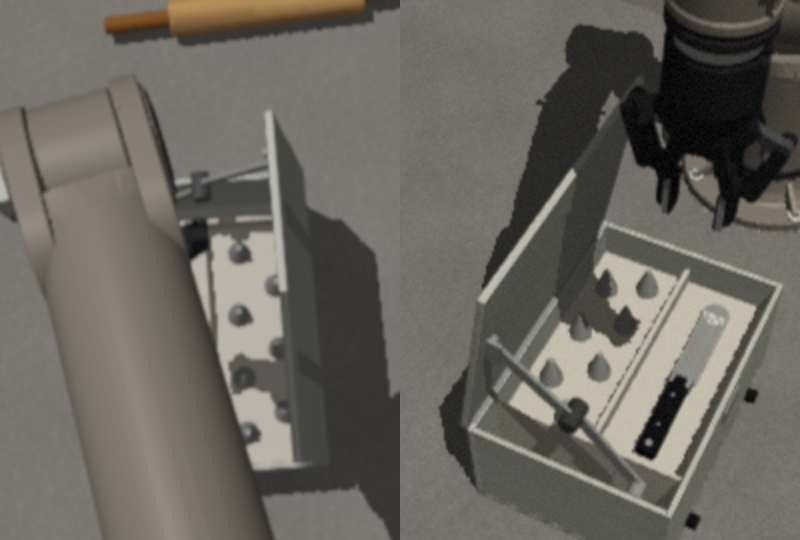

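The knife lies flat in the tray, from handle butt (640, 450) to blade tip (715, 315), parallel to the walls. The stay is still locked. Next is the knee.

```bash
python3 - <<'E'
from h import *
ya=Wc((0,1,0))-Wc((0,0,0)); d=Wc((1,0,-1))-Wc((0,0,0)); d/=np.linalg.norm(d)
r=down(95.3,-45,ya); print(r.as_matrix()[:,0],d, r.as_matrix()[:,1],ya)
K=Wc((.005,.134,.191))
print("tcp standoff",K-d*.087)
plan([(K-d*.18+[0,0,.05],r),(K-d*.087,r),(K-d*.027,r),(K,r)])
E
```

```text
[ 0.0648 -0.7041 -0.7071] [ 0.0648 -0.7041 -0.7071] [-0.9957 -0.0921  0.0005] [0.9958 0.0916 0.    ]
tcp standoff [0.5901 0.1058 0.2525]
t 11.3 at [0.4829 0.0947 0.3942] gap 0.038800508804554545 F [ 1.1609 -0.109   0.0863] q [-0.4437  0.0463  0.1293  1.7911 -0.0067  1.2924  1.3535]
rot: [[-0.1, 45.2, 0.7], [-0.1, 45.2, 0.7], [-0.1, 45.2, 0.7], [-0.1, 45.2, 0.7]]
sl: [[0.027, -0.108, 0.066], [0.143, -0.106, 0.0], [0.185, -0.105, -0.042], [0.204, -0.105, -0.061]]
```

Request:
apply_moves:
  rotation:
    - [0,9,0]
    - [0,18,0]
    - [0,27,0]
    - [0,36,0]
    - [0,45,0.7]
    - [0,45,0.7]
    - [0,45,0.7]
  slide:
    - [0,-0.022,0.015]
    - [0,-0.044,0.028]
    - [0.005,-0.065,0.04]
    - [0.01,-0.086,0.053]
    - [0.018,-0.108,0.066]
    - [0.027,-0.108,0.066]
    - [0.027,-0.108,0.066]
  jaw: [0.3,0.1,0,0,0,0,0]

```text
clock: 12.18
position: [0.581, 0.1694, 0.3592]
ee_rot: [-1.85, 1.698, 0.778]
contact_force: [-1.0, -0.9, 1.0]
finger_gap: 0.0004
```

```bash
cat >> h.py <<'E'
def snap(name,crops=(("top",(200,130)),("scene",(230,80)))):
    from bench import cams
    ims=[]
    for n,(x,y) in crops:
        d=cams.get_image(n);f=np.ascontiguousarray(d["frame"][:,:,::-1]); ims.append(cv2.resize(f[y:y+270,x:x+200],None,fx=2,fy=2,interpolation=cv2.INTER_CUBIC))
    cv2.imwrite(f"pics/{name}.png",np.hstack(ims))
def kp():
    ya=Wc((0,1,0))-Wc((0,0,0)); d=Wc((1,0,-1))-Wc((0,0,0)); d/=np.linalg.norm(d)
    return down(95.3,-45,ya),Wc((.005,.134,.191)),d
E
python3 - <<'E'
from h import *
r,K,d=kp()
plan([(K-d*.18+[0,0,.05],r),(K-d*.087,r),(K-d*.032,r),(K,r)])
snap("c8")
E
```

```text
t 12.18 at [0.581  0.1694 0.3592] gap 0.00043786866091905885 F [-0.9769 -0.8699  0.9601] q [-0.746   0.4776  0.0758  1.5113  0.5946  1.6425  0.8878]
rot: [[0.4, -0.0, -0.6], [0.4, -0.0, -0.6], [0.4, -0.0, -0.6], [0.4, -0.0, -0.6]]
sl: [[-0.008, -0.003, -0.005], [0.121, -0.005, 0.03], [0.176, -0.005, 0.03], [0.208, -0.006, 0.03]]
```

View pics/c8.png

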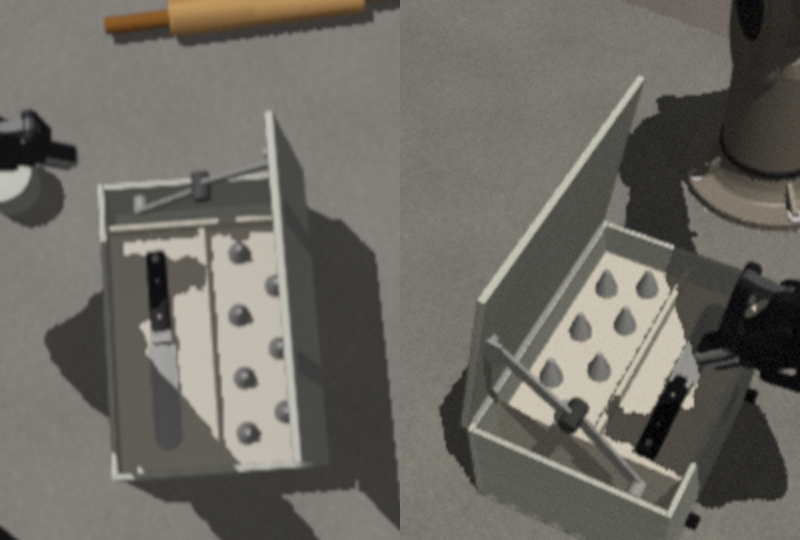

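The top view shows the knife cleanly inside the tray. The closed gripper is tilted 45° with its fingers aimed at the knee, which is at (200, 185) in the left half. I'll move up to just short of contact.

Request:
apply_moves:
  rotation:
    - [0.4,0,-0.6]
    - [0.4,0,-0.6]
    - [0.4,0,-0.6]
    - [0.4,0,-0.6]
    - [0.4,0,-0.6]
    - [0.4,0,-0.6]
  slide:
    - [0.04,-0.003,0.02]
    - [0.08,-0.005,0.03]
    - [0.121,-0.005,0.03]
    - [0.15,-0.005,0.03]
    - [0.17,-0.005,0.03]
    - [0.17,-0.005,0.03]
  jaw: [0,0,0,0,0,0]

```text
clock: 13.02
position: [0.5936, 0.0701, 0.2194]
ee_rot: [-1.85, 1.688, 0.765]
contact_force: [-0.4, 1.2, 1.0]
finger_gap: 0.0001
```

```bash
python3 - <<'E'
from h import *
r,K,d=kp()
plan([(K-d*.027,r),(K,r)])
snap("c9")
E
```

```text
t 13.03 at [0.5936 0.0701 0.2194] gap 8.493135459922824e-05 F [-0.3551  1.1887  1.0285] q [-0.6377  0.5504  0.1026  1.7455  0.6638  1.3128  0.7901]
rot: [[-0.1, -0.0, 0.0], [-0.1, -0.0, 0.0]]
sl: [[0.011, 0.0, 0.002], [0.038, 0.0, 0.002]]
```

View pics/c9.png

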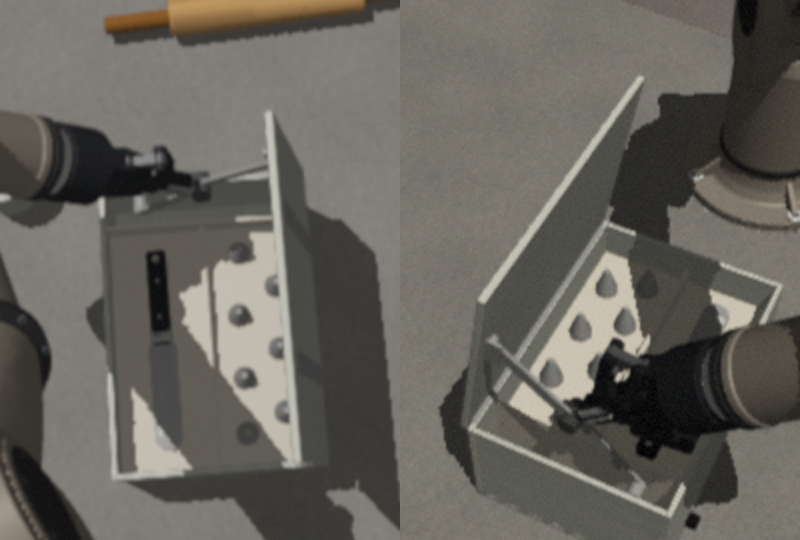

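Request:
apply_moves:
  rotation:
    - [0,0,0]
    - [0,0,0]
    - [0,0,0]
    - [0,0,0]
    - [0,0,0]
    - [0,0,0]
  slide:
    - [0.006,0,0.002]
    - [0.01,0,0.002]
    - [0.014,0,0.002]
    - [0.018,0,0.002]
    - [0.022,0,0.002]
    - [0.022,0,0.002]
  jaw: [0,0,0,0,0,0]

```text
clock: 13.88
position: [0.595, 0.0574, 0.2015]
ee_rot: [-1.852, 1.687, 0.766]
contact_force: [-0.1, 0.0, -0.4]
finger_gap: 0.0
```

```bash
python3 - <<'E'
from h import *
r,K,d=kp()
plan([(K-d*.027,r),(K,r)])
snap("c10")
E
```

```text
t 13.88 at [0.595  0.0574 0.2015] gap 1.0024578032089876e-05 F [-0.0586  0.0453 -0.4151] q [-0.6235  0.5669  0.1072  1.7677  0.6768  1.2716  0.7792]
rot: [[-0.0, -0.0, 0.1], [-0.0, -0.0, 0.1]]
sl: [[-0.01, 0.0, -0.002], [0.017, 0.0, -0.002]]
```

View pics/c10.png

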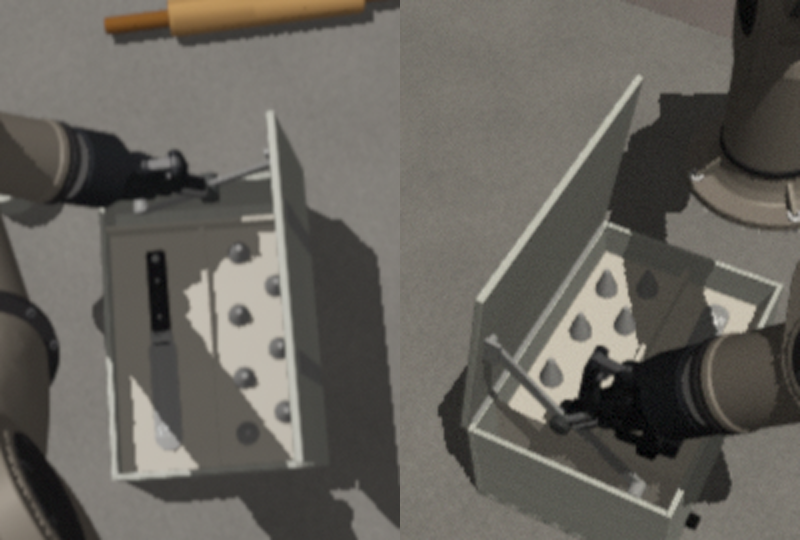

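The knee barrel has moved to (210, 195) in the left half, about 10 mm of travel, at roughly dead centre. I'll push about 17 mm more.

Request:
apply_moves:
  rotation:
    - [0,0,0]
    - [0,0,0]
    - [0,0,0]
    - [0,0,0]
    - [0,0,0]
    - [0,0,0]
  slide:
    - [0.004,0,0]
    - [0.008,0,0]
    - [0.012,0,0]
    - [0.016,0,0]
    - [0.018,0,0]
    - [0.018,0,0]
  jaw: [0,0,0,0,0,0]

```text
clock: 14.72
position: [0.5964, 0.0453, 0.1889]
ee_rot: [-1.853, 1.685, 0.767]
contact_force: [-0.1, 3.8, 0.8]
finger_gap: 0.0003
```

```bash
python3 - <<'E'
from h import *
r,K,d=kp()
plan([(K-d*.027,r),(K,r)])
snap("c11")
E
```

```text
t 14.72 at [0.5964 0.0453 0.1889] gap 0.00033721526202988556 F [-0.0797  3.7602  0.7724] q [-0.6098  0.5781  0.1121  1.7848  0.6888  1.2389  0.7722]
rot: [[0.0, 0.0, 0.1], [0.0, 0.0, 0.1]]
sl: [[-0.028, 0.001, -0.002], [-0.001, 0.001, -0.002]]
```

View pics/c11.png

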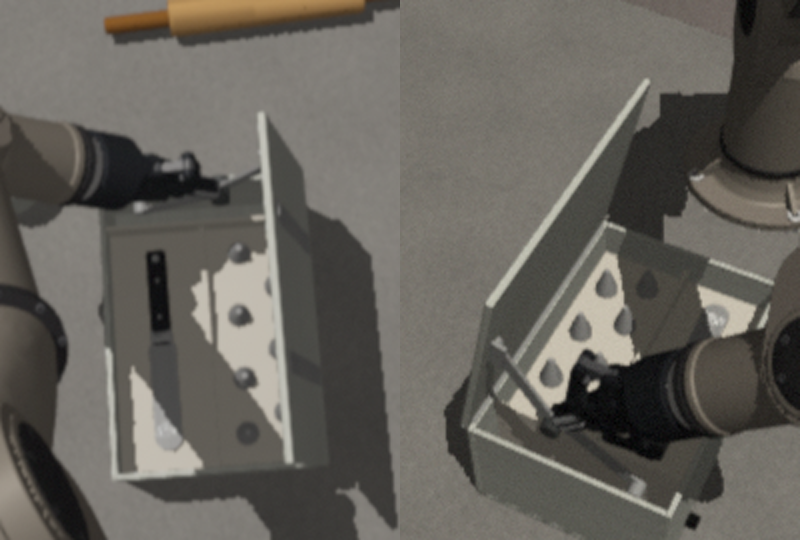

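Request:
apply_moves:
  rotation:
    - [0,0,0]
    - [0,0,0]
    - [0,0,0]
    - [0,0,0]
  slide:
    - [0.004,0,0]
    - [0.008,0,0]
    - [0.008,0,0]
    - [0.008,0,0]
  jaw: [0,0,0,0]

```text
clock: 15.32
position: [0.5969, 0.04, 0.1831]
ee_rot: [-1.853, 1.685, 0.767]
contact_force: [-0.5, 4.9, -1.0]
finger_gap: 0.0001
```

Request:
apply_moves:
  rotation:
    - [0,0,0]
    - [0,0,0]
    - [0,0,0]
    - [0,0,0]
    - [0,0,0]
  slide:
    - [-0.03,0,0]
    - [-0.07,0,0]
    - [-0.12,0,0]
    - [-0.17,0,0]
    - [-0.2,0,0]
  jaw: [0,0,0,0,0]

```text
clock: 15.95
position: [0.5836, 0.1807, 0.3267]
ee_rot: [-1.853, 1.686, 0.764]
contact_force: [0.6, 0.2, 0.3]
finger_gap: -0.0002
```

```bash
python3 - <<'E'
from h import *
plan([])
snap("c12")
E
```

```text
t 15.95 at [0.5836 0.1807 0.3267] gap -0.00019497243512661837 F [0.5887 0.2445 0.2508] q [-0.7565  0.5121  0.0718  1.5322  0.594   1.5948  0.8371]
rot: []
sl: []
```

View pics/c12.png

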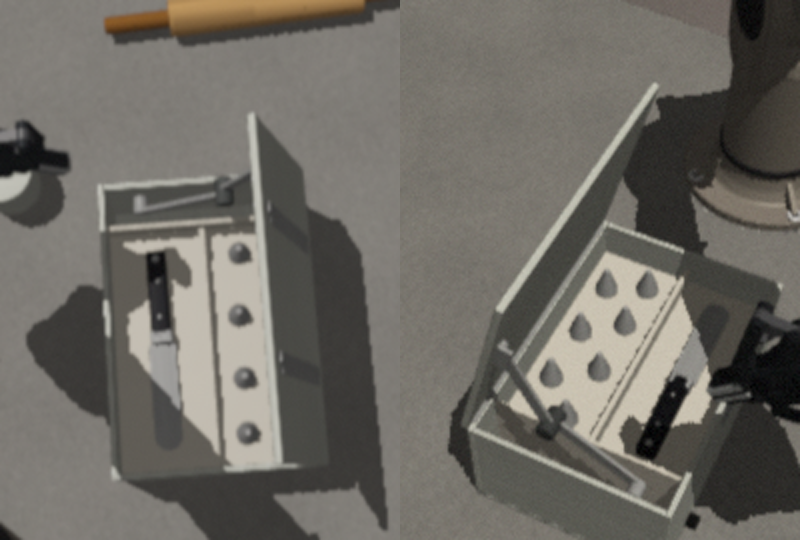

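The stay is clearly bent, with the knee at (222, 192) in the left half. The lid is tilted slightly, to about 75°, and the knife is undisturbed. Now I'll move around to the lid's outer face.

```bash
cat >> h.py <<'E'
def lidP(th,rho=.19,off=0.):
    t=np.radians(th); return Wc((.110-rho*np.cos(t)+.008*np.sin(t)+.0145+off,0,.13+rho*np.sin(t)+.008*np.cos(t)+.017))
E
python3 - <<'E'
from h import *
a=down(95.3); S=lidP(80,off=.04); print(S)
plan([((.57,.18,.43),a),((.55,.1,.48),a),((.54,.0,.48),a),((.51,-.09,.48),a),((*S[:2],.44),a),(S,a)])
E
```

```text
[ 0.4746 -0.1016  0.3355]
t 16.05 at [0.5841 0.1821 0.3268] gap 0.0002856260581073057 F [ 0.6891  0.2116 -0.3122] q [-0.7571  0.5118  0.0707  1.5312  0.5942  1.5931  0.8368]
rot: [[0.1, -44.9, 0.3], [0.1, -44.9, 0.3], [0.1, -44.9, 0.3], [0.1, -44.9, 0.3], [0.1, -44.9, 0.3], [0.1, -44.9, 0.3]]
sl: [[-0.073, 0.014, -0.073], [-0.053, 0.041, -0.164], [0.016, 0.061, -0.234], [0.077, 0.099, -0.295], [0.111, 0.135, -0.273], [0.185, 0.136, -0.199]]
```

Request:
apply_moves:
  rotation:
    - [0,-9,0]
    - [0,-18,0]
    - [0,-27,0]
    - [0,-36,0]
    - [0,-45,0]
    - [0,-45,0]
    - [0,-45,0]
    - [0,-45,0]
    - [0,-45,0]
    - [0,-45,0]
  slide:
    - [-0.035,0.006,-0.036]
    - [-0.073,0.014,-0.073]
    - [-0.066,0.022,-0.105]
    - [-0.06,0.032,-0.135]
    - [-0.053,0.041,-0.164]
    - [-0.018,0.05,-0.2]
    - [0.016,0.061,-0.234]
    - [0.047,0.08,-0.265]
    - [0.077,0.099,-0.295]
    - [0.085,0.117,-0.295]
  jaw: [0,0,0,0,0,0,0,0,0,0]

```text
clock: 17.3
position: [0.4898, -0.1043, 0.4718]
ee_rot: [-1.271, 1.171, 1.27]
contact_force: [-0.0, 1.3, 0.5]
finger_gap: 0.0003
```

```bash
python3 - <<'E'
from h import *
a=down(95.3); S=lidP(80,off=.04); print(S)
plan([((*S[:2],.44),a),(S,a)])
snap("c13")
E
```

```text
[ 0.4746 -0.1016  0.3355]
t 17.3 at [ 0.4898 -0.1043  0.4718] gap 0.00031447687301168644 F [-0.0055  1.2664  0.4661] q [-0.1336  0.039   0.2283  1.6322 -0.007   1.4722  1.7494]
rot: [[-0.5, -0.1, -0.1], [-0.5, -0.1, -0.1]]
sl: [[0.032, 0.015, 0.004], [0.136, 0.015, 0.004]]
```

View pics/c13.png

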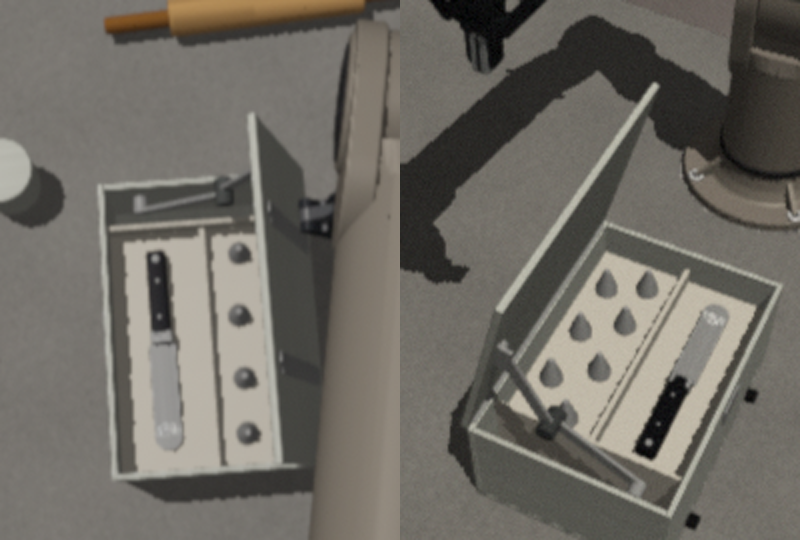

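The gripper is on the outer side of the lid, above it. I'll descend to the standoff.

Request:
apply_moves:
  rotation:
    - [0,0,0]
    - [0,0,0]
    - [0,0,0]
    - [0,0,0]
    - [0,0,0]
  slide:
    - [0.03,0.014,0.004]
    - [0.07,0.015,0.004]
    - [0.11,0.015,0.004]
    - [0.136,0.015,0.004]
    - [0.136,0.015,0.004]
  jaw: [0,0,0,0,0]

```text
clock: 18.02
position: [0.4755, -0.0955, 0.3348]
ee_rot: [-1.276, 1.167, 1.281]
contact_force: [-0.3, 0.7, 1.1]
finger_gap: -0.0002
```

```bash
python3 - <<'E'
from h import *
a=down(95.3)
plan([(lidP(t),a) for t in (80,75,70,65,60,55,50)])
snap("c14")
E
```

```text
t 18.02 at [ 0.4755 -0.0955  0.3348] gap -0.00020999052623509257 F [-0.2941  0.727   1.1027] q [-0.1311  0.0774  0.2147  1.8928 -0.0173  1.1774  1.7539]
rot: [[0.1, 0.0, -0.2], [0.1, 0.0, -0.2], [0.1, 0.0, -0.2], [0.1, 0.0, -0.2], [0.1, 0.0, -0.2], [0.1, 0.0, -0.2], [0.1, 0.0, -0.2]]
sl: [[-0.001, 0.001, 0.034], [0.002, 0.001, 0.05], [0.007, 0.001, 0.066], [0.012, 0.001, 0.082], [0.019, 0.001, 0.097], [0.028, 0.001, 0.111], [0.037, 0.001, 0.125]]
```

View pics/c14.png

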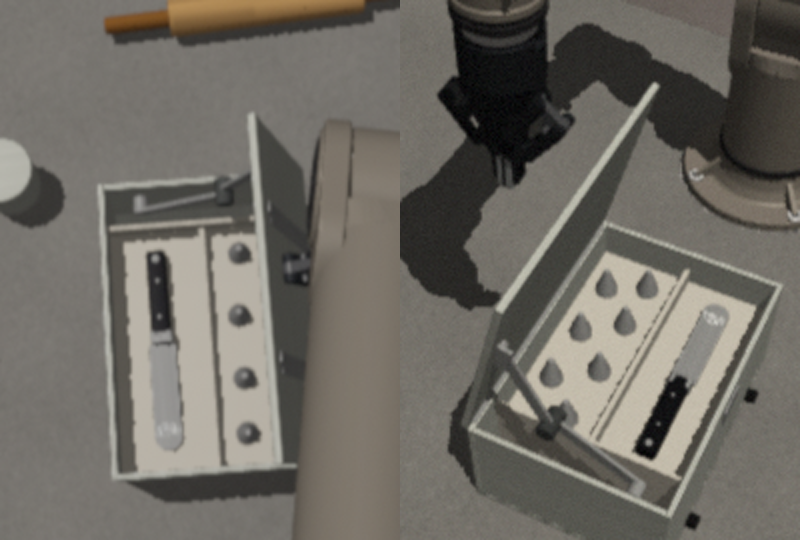

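The fingertips are at (508, 175) in the right half, on the outer side of the lid. I'll start the push along the arc.

Request:
apply_moves:
  rotation:
    - [0,0,0]
    - [0,0,0]
    - [0,0,0]
    - [0,0,0]
    - [0,0,0]
    - [0,0,0]
    - [0,0,0]
    - [0,0,0]
    - [0,0,0]
    - [0,0,0]
  slide:
    - [-0.001,0,0.02]
    - [-0.001,0,0.034]
    - [0,0,0.042]
    - [0.002,0,0.05]
    - [0.004,0,0.058]
    - [0.007,0,0.066]
    - [0.009,0,0.074]
    - [0.012,0,0.082]
    - [0.016,0,0.09]
    - [0.019,0,0.097]
  jaw: [0,0,0,0,0,0,0,0,0,0]

```text
clock: 19.38
position: [0.4678, 0.0017, 0.318]
ee_rot: [-1.279, 1.162, 1.277]
contact_force: [0.7, -1.9, 1.8]
finger_gap: 0.0
```

```bash
python3 - <<'E'
from h import *
a=down(95.3)
plan([(lidP(t),a) for t in (60,55,50,45,40,35,30,25)])
snap("c15")
E
```

```text
t 19.38 at [0.4678 0.0017 0.318 ] gap 4.927387167658917e-05 F [ 0.6982 -1.8709  1.8367] q [-0.248   0.0593  0.1168  1.9492 -0.0077  1.1319  1.5367]
rot: [[0.1, 0.0, 0.1], [0.1, 0.0, 0.1], [0.1, 0.0, 0.1], [0.1, 0.0, 0.1], [0.1, 0.0, 0.1], [0.1, 0.0, 0.1], [0.1, 0.0, 0.1], [0.1, 0.0, 0.1]]
sl: [[0.002, 0.003, -0.0], [0.011, 0.003, 0.014], [0.02, 0.003, 0.027], [0.031, 0.003, 0.04], [0.043, 0.003, 0.052], [0.055, 0.003, 0.062], [0.069, 0.003, 0.072], [0.083, 0.003, 0.08]]
```

View pics/c15.png

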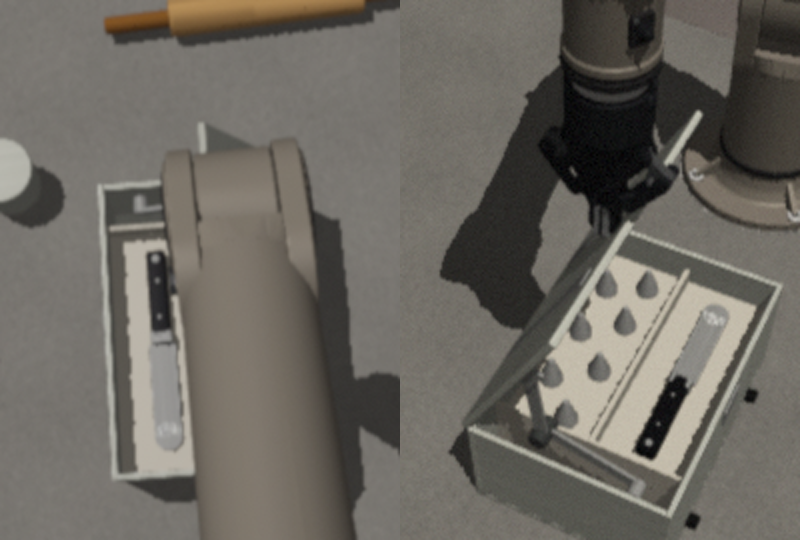

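The lid follows to about 58° and the stay is folding. I'll continue.

Request:
apply_moves:
  rotation:
    - [0,0,0]
    - [0,0,0]
    - [0,0,0]
    - [0,0,0]
    - [0,0,0]
    - [0,0,0]
    - [0,0,0]
    - [0,0,0]
    - [0,0,0]
    - [0,0,0]
  slide:
    - [0.006,0.001,0.007]
    - [0.011,0.002,0.014]
    - [0.016,0.003,0.021]
    - [0.02,0.003,0.027]
    - [0.026,0.003,0.034]
    - [0.031,0.003,0.04]
    - [0.037,0.003,0.046]
    - [0.043,0.003,0.052]
    - [0.049,0.003,0.057]
    - [0.055,0.003,0.062]
  jaw: [0,0,0,0,0,0,0,0,0,0]

```text
clock: 20.72
position: [0.4589, 0.0627, 0.2627]
ee_rot: [-1.278, 1.163, 1.277]
contact_force: [-0.2, -0.1, 2.3]
finger_gap: 0.0002
```

```bash
python3 - <<'E'
from h import *
a=down(95.3)
plan([(lidP(t),a) for t in (35,30,25,20,15,10,5,0)])
snap("c16")
E
```

```text
t 20.73 at [0.4589 0.0627 0.2627] gap 0.0002334476138367612 F [-0.1626 -0.1248  2.3252] q [-0.3223  0.1078  0.0557  2.0286 -0.007   1.0043  1.4013]
rot: [[0.1, 0.0, 0.1], [0.1, 0.0, 0.1], [0.1, 0.0, 0.1], [0.1, 0.0, 0.1], [0.1, 0.0, 0.1], [0.1, 0.0, 0.1], [0.1, 0.0, 0.1], [0.1, 0.0, 0.1]]
sl: [[0.0, -0.001, 0.001], [0.014, -0.001, 0.01], [0.028, -0.001, 0.019], [0.043, -0.001, 0.026], [0.059, -0.001, 0.031], [0.075, -0.001, 0.036], [0.091, -0.001, 0.038], [0.108, -0.001, 0.04]]
```

View pics/c16.png

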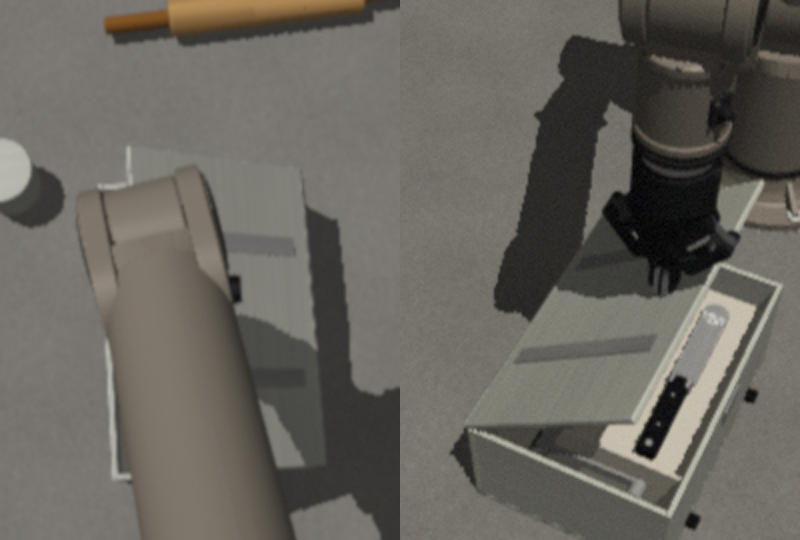

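The lid is at about 35°. Continuing.

Request:
apply_moves:
  rotation:
    - [0,0,0]
    - [0,0,0]
    - [0,0,0]
    - [0,0,0]
    - [0,0,0]
    - [0,0,0]
    - [0,0,0]
    - [0,0,0]
    - [0,0,0]
    - [0,0,0]
  slide:
    - [0.007,0,0.006]
    - [0.014,0,0.01]
    - [0.021,0,0.015]
    - [0.028,0,0.019]
    - [0.036,0,0.023]
    - [0.043,0,0.026]
    - [0.051,0,0.029]
    - [0.059,0,0.031]
    - [0.067,0,0.034]
    - [0.075,0,0.036]
  jaw: [0,0,0,0,0,0,0,0,0,0]

```text
clock: 22.08
position: [0.4559, 0.0983, 0.1877]
ee_rot: [-1.279, 1.162, 1.277]
contact_force: [0.6, -1.0, 1.2]
finger_gap: 0.0002
```

```bash
python3 - <<'E'
from h import *
a=down(95.3)
plan([(lidP(t),a) for t in (10,5,0)])
snap("c17")
E
```

```text
t 22.07 at [0.4559 0.0983 0.1877] gap 0.00019395395555561992 F [ 0.6173 -1.0277  1.238 ] q [-0.3679  0.2101  0.0242  2.1032 -0.0062  0.8269  1.3244]
rot: [[0.1, -0.0, 0.1], [0.1, -0.0, 0.1], [0.1, -0.0, 0.1]]
sl: [[-0.0, -0.0, -0.0], [0.016, -0.0, 0.003], [0.033, -0.0, 0.004]]
```

View pics/c17.png

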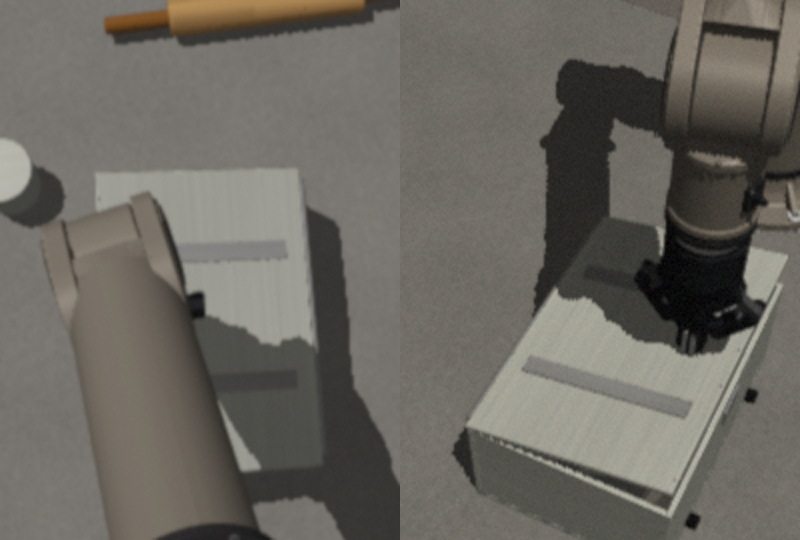

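Request:
apply_moves:
  rotation:
    - [0,0,0]
    - [0,0,0]
    - [0,0,0]
    - [0,0,0]
    - [0,0,0]
    - [0,0,0]
  slide:
    - [0.007,0,0.001]
    - [0.014,0,0.003]
    - [0.02,0,0.003]
    - [0.026,0,0.004]
    - [0.031,0,0.004]
    - [0.031,0,0.004]
  jaw: [0,0,0,0,0,0]

```text
clock: 22.92
position: [0.4551, 0.1021, 0.1567]
ee_rot: [-1.278, 1.163, 1.278]
contact_force: [-0.2, -0.6, -0.3]
finger_gap: -0.0
```

Request:
apply_moves:
  rotation:
    - [0,0,0]
    - [0,0,0]
    - [0,0,0]
    - [0,0,0]
  slide:
    - [0.001,0,0]
    - [0.002,0,0]
    - [0.003,0,0]
    - [0.003,0,0]
  jaw: [0,0,0,0]

```text
clock: 23.42
position: [0.4555, 0.1022, 0.155]
ee_rot: [-1.278, 1.162, 1.277]
contact_force: [-3.6, -0.7, 10.3]
finger_gap: 0.0002
```

Request:
apply_moves:
  rotation:
    - [0,0,0]
    - [0,0,0]
    - [0,0,0]
  slide:
    - [0.001,0,0]
    - [0.002,0,0]
    - [0.002,0,0]
  jaw: [0,0,0]

```text
clock: 23.8
position: [0.4556, 0.1023, 0.1548]
ee_rot: [-1.278, 1.162, 1.277]
contact_force: [-10.3, -2.7, 31.5]
finger_gap: -0.0001
```

The lid is seated: force rose to 31 N with no further motion. Retreating up.

Request:
apply_moves:
  rotation:
    - [0,0,0]
    - [0,0,0]
    - [0,0,0]
    - [0,0,0]
    - [0,0,0]
    - [0,0,0]
    - [0,0,0]
    - [0,0,0]
  slide:
    - [-0.006,0,0]
    - [-0.04,0,0]
    - [-0.09,0,0]
    - [-0.14,0,0]
    - [-0.18,0.02,-0.05]
    - [-0.2,0.04,-0.1]
    - [-0.22,0.06,-0.15]
    - [-0.22,0.06,-0.15]
  jaw: [0,0,0,0,0,0,0,0]

```text
clock: 24.8
position: [0.409, -0.0566, 0.3738]
ee_rot: [-1.275, 1.163, 1.269]
contact_force: [0.9, 0.8, -0.8]
finger_gap: -0.0001
```

```bash
python3 - <<'E'
from h import *
plan([])
snap("c18")
t=np.radians(0)
print(proj("scene",[Wc((-.112,.161,.138)),Wc((-.112,-.161,.138)),Wc((-.112,.161,.13))]),proj("top",[Wc((-.112,.161,.138)),Wc((-.112,-.161,.138))]))
E
```

```text
t 24.8 at [ 0.409  -0.0566  0.3738] gap -9.589108671077728e-05 F [ 0.9332  0.8114 -0.7735] q [-0.2123 -0.0951  0.1839  1.9697  0.018   1.2604  1.6224]
rot: []
sl: []
[[366.5632 336.6427]
 [422.9745 218.6222]
 [366.2283 338.6458]] [[246.7205 221.0542]
 [254.7012 370.725 ]]
```

View pics/c18.png

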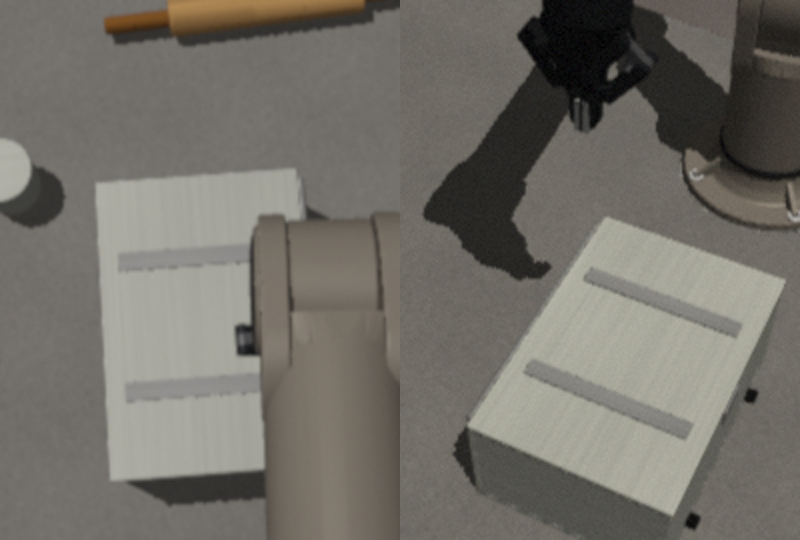

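The lid is shut with no visible gap. Its front corner is at scene pixel (366, 337.5), against (366.6, 336.6) predicted for fully shut. The arm is clear, so I'm handing in.

```bash
python3 - <<'E'
from bench import ticket
print(ticket.hand_in())
E
```

```text
the job is handed in; nothing more can be done
None
```

The job is handed in: the palette knife is in the front tray and the lid is shut, after 24.9 s on the robot's clock. The hand-in reports no verdict, so these are my own checks:

- **Knife:** I laid it flat and released it in the front tray, with the stay still locked. Pictures taken afterwards showed it flat and parallel to the tray walls. It last showed undisturbed with the lid about half closed; the shut lid hides it after that.
- **Stay:** I pushed the knee about 30 mm square to the stay with the lid at about 75°. The picture showed it clearly bent. I had no direct reading of the knee joint.
- **Lid:** I lowered it slowly along its arc until it seated, when the force rose to about 31 N with no further motion. That is under the 40 N limit. The lid's front corner was within about 1 px of its predicted shut position, with no gap visible.
- **Bowl, jar and tin:** the arm never went near them, but I did not re-measure their positions at the end.
- **Arm:** it finished clear of the chest, with only noise-level force readings.

The fit of the chest position left errors of up to about 3 px at some rear and front corners in the scene view. It caused no trouble.

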